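Click the hotplate's thermostat dial to its marked setting and switch it on

TASK

Turn the hotplate's knurled thermostat dial clockwise with closed fingertips, by friction on its rim or its top face, click by click until its pointer clicks in at the long bar on the scale, then press the start key beside the dial all the way down once and let go. Only touch and push: do not pinch the dial or take it between the fingers, do not press the key before the dial is set, and leave the pot, mug, jar and spatula where they are.

Things in the scene. Friction and masses are not known exactly. Their poses are not given: they have to be found in the camera images.
- hotplate: Hotplate: flat steel box 260 (its x) by 420 (its y) by 70 mm high, fixed to the counter. Origin: centre of its underside, z up. An iron ring (180 mm across, 12 mm high) is on top towards +y. In this frame the dial's axis is at x -30, y -120 mm and the start key at x +85, y -120 mm; around both the top is flat and free, 70 mm above the counter.
- dial_top (a point): Centre of the dial's flat top face, on its upright axis, 90 mm above the counter. The dial is a black disc of radius 36 mm with a ribbed upright rim, 2 to 20 mm above the hotplate's top. Rim and top face grip a fingertip well (friction about 0.8 to 1.2). Turning it from click to click takes at most 0.04 N m: a fingertip pressed on with 4 to 8 N carries it along.
- dial (a joint): Dial angle, rad, growing clockwise seen from above, range -0.2 to 3.35. Spring clicks every 0.524 rad (30 deg): 0, 0.524, 1.047, 1.571, 2.094 ...; let go in between, it snaps to the nearer one. 1.571 is the long bar; it starts one to three clicks short of it and can be turned past it and back. Pointer: along the hotplate's -y at 0, along its -x at 1.571.
- dial_pointer (a point): Outer end of the dial's pointer, a white line inlaid flat in the top face from near the middle to the rim; this point turns with the dial 34 mm from its axis.
- mark (a point): The end nearest the dial of the long bar on the scale (white bar 28 mm long, 5 mm wide, 2 mm high, seen only, on the hotplate's top, 43 to 71 mm from the dial's axis, on the side of the hotplate's -x). The other clicks of the scale have only small round pips.
- start_key_top (a point): Centre of the top of the start key, a round grey spring push key 28 mm across in a black round housing on the hotplate, 115 mm from the dial's axis along the hotplate's +x. It moves straight down 6 mm.
- start_key (a joint): Travel of the start key in m: 0 up, 0.006 fully down; fully down takes 4 N; it springs back up when let go.
- pot: Bystander: open aluminium pot, 144 mm across and 55 mm high, standing on the iron ring (its rim 137 mm above the counter). Origin: centre of its underside.
- mug: Bystander: white mug, 80 mm across and 90 mm high, on the counter off the hotplate's -y end. Origin: centre of its underside.
- jar: Bystander: glass jar with a cap, 60 mm across and 90 mm high, on the counter off the hotplate's -y end. Origin: centre of its underside.
- spatula: Bystander: spatula lying on the counter on the far side of the hotplate. Origin: underside of the tool.

How it is judged:
By the outcome, as a careful person would: the job done as asked, in the order asked, and still so for the second after the job is handed in, with the robot touching nothing.
It also fails if it takes over 72 s, if anything falls off the work surface, if the arm or the gripper's body presses on something with over 40 N, if the wrist force passes 120 N, or if a joint passes its speed limit or range.

ROBOT

A 6-joint arm with a two-finger parallel gripper is mounted at the origin on the work surface. World frame = base frame: x ahead of the robot, y to its left, z up, the work surface at z = 0. Lengths are in m, angles in rad, forces in N, time in s.
With the tool pointing down it reaches from about 0.375 to 0.975 m from the base axis. Payload 3.8 kg.
Tool frame: the origin (TCP) lies between the finger pads; the fingertips stand 14 mm ahead of it and the grasp point (between the pads) lies 5 mm behind it (r.tips_ahead is the distance from the TCP to the fingertips, in m); z points along the fingers, y is the line along which they close (so a half turn about z gives the same grasp; the last joint's range is limited). The gripper opens to 88 mm and grips with 3 to 60 N. Pads are 18 mm wide; open, the fingers measure 123 mm over their backs; the gripper's body (75 mm by 187 mm) begins 45 mm behind the grasp point.
Start: joints at [-1.262, 0.264, 1.604, -0, 1.274, -0.037], TCP at [0.229, -0.635, 0.225] pointing down, gripper open.
Joint ranges: [-2.63, 2.63], [-0.94, 2.18], [0.31, 2.57], [-1.31, 4.45], [0, 2.66], [-2.55, 2.55]. Speed limits (rad/s): [2.57, 2.57, 3.14, 3.14, 3.14, 3.14].

INTERFACE

Orientations are given as a unit quaternion [w, x, y, z].
In Python, from rig import r gives the robot as it stands.
- The arm moves only by the shell command python3 -m jog 'ROWS'. ROWS is a JSON object of lists of equal length, an entry for each row: "grip": the finger opening in cm, from 0 to 8.81; "translation": the shift along the tool's x, y, z in cm, a list of three; "rot": the turn, a rotation vector about the tool's x, y, z in rad, a list of three. A call has 1 to 5 rows; each row shifts and turns the commanded pose from where the row before left it, along the tool's axes as they then stand; what a row does not reach is not made up. A row lasts 1/10 s, in which the tool goes at most 50 mm and 8.59 degrees, less where a joint would pass 70% of its speed; a pose out of reach is approached as far as the arm can. A call with a gripper value outside its range is refused whole. The fingers move at their own pace and stop on an object; the grip force is fixed at half the most. Time passes only in rows, so rows that do not move let the fingers close. It gives the time, the measured TCP pose, the force, the opening and the grip force at its end, in the units of the state.
- r.sense(): the state, without advancing time (a new reading comes with each control period).
- r.snapshot(name): name is "scene" or "top" or "wrist"; returns a dict with "img" (480x640x3 uint8, red, green, blue), "fovy" (degrees; the focal length in pixels is half the picture's height over the tangent of half this angle, whatever the lens; pixels are square), "cx", "cy" (the principal point, pixels), "xyz" and "orientation" of the camera in the world. Camera axes: x right, y down, z forward; pixel columns grow to the right and rows downward; lengths in m; the calibration is good to about 2 mm. The wrist camera is an equidistant fisheye: a pixel r from the principal point sees the ray r / f radians off the axis. A picture is of the moment at which its call begins. There is no depth.
- r.finish_job(): hands the job in; it is judged then, once.
Trained networks look in the newest picture that a camera, given by its name, has taken for a name from the list of things; names that differ only in an ending like _2 or _b are one class to them, and where a whole thing is asked for, a point or a joint stands for the part that bears it (a point fixed in the world has none). Each returns a list of dicts, best first, with "score" (0 to 1); they miss things now and then, are a little off and sometimes report something else, mostly with a low value. They report only what shows in the picture. A call takes as long as a camera call.
- r.spot_in(camera, query): "rect" ([left, top, width, height] in pixels, round what is visible of it).
- r.regions_of(camera, query): "mask" (480x640 bool, what is visible of it) and "rect" ([left, top, width, height] in pixels, round what is visible of it).
- r.pinpoint(camera, query): "pixel" ([row, column] in pixels: a listed point, or the origin of a listed thing).
The state is a dict: "t": time; "q": joint angles; "qvel": joint speeds; "effort": joint torques, N m; "tcp_pos": TCP position; "tool_rot": TCP orientation; "ft_force": force on the tool from outside, world axes, zero at the start; "moment": the same for the moment, N m; "width": finger opening in m; "grasp_force": force on a finger pad.
Only numpy, scipy, OpenCV 4.12 (cv2) and the standard library are available. Lean on these libraries where they do the work, as an engineer would, in place of code of your own. Each camera call takes 0.05 s, during which the arm holds its last target. There are 200 camera calls.

## Working session

There is one attempt and no reset: what is moved stays moved. The work goes in short steps, Python scripts to look and compute and a shell command to move; the robot and the scene stay as the last step left them, time stands still between calls to the robot, and variables do not carry over. Pictures are saved under pics/ and viewed, at most 10 in all, crops included, and the job is handed in when it is done.

```bash
mkdir -p pics; cat > h.py <<'E'
import numpy as np, cv2
from rig import r
from scipy.spatial.transform import Rotation as R
def rot(q): return R.from_quat([q[1],q[2],q[3],q[0]]).as_matrix()
def ray(s,px,fish=False):
    f=240/np.tan(np.radians(s['fovy'])/2); u=np.array([px[1]-s['cx'],px[0]-s['cy']])
    if fish:
        n=np.linalg.norm(u)+1e-9; d=np.r_[u/n*np.sin(n/f),np.cos(n/f)]
    else: d=np.r_[u/f,1]
    d=rot(s['orientation'])@d; return np.array(s['xyz']),d/np.linalg.norm(d)
def onz(s,px,z,fish=False):
    o,d=ray(s,px,fish); return o+d*(z-o[2])/d[2]
def tri(rays):
    A=0;b=0
    for o,d in rays:
        P=np.eye(3)-np.outer(d,d);A=A+P;b=b+P@o
    return np.linalg.solve(A,b)
E
python3 - <<'E'
from h import *
S={}
for c in ['scene','top','wrist']:
    S[c]=s=r.snapshot(c); cv2.imwrite(f'pics/{c}0.png',s['img'][:,:,::-1]); print(c,np.round(s['xyz'],3))
for q,z in [('dial_top',.09),('dial_pointer',.09),('mark',.072),('start_key_top',.085),('pot',.082),('mug',0),('jar',0),('hotplate',0)]:
    rs=[]
    for c in S:
        p=r.pinpoint(c,q)
        if p:
            print(q,c,round(p[0]['score'],2),np.round(p[0]['pixel'],1),np.round(onz(S[c],p[0]['pixel'],z,c=='wrist'),3))
            rs.append(ray(S[c],p[0]['pixel'],c=='wrist'))
    if len(rs)>1: print('  tri',np.round(tri(rs),3))
x=r.sense();print(x)
print(np.round(rot(x['tool_rot']),3))
E
```

```text
scene [1.14  0.475 0.602]
top [ 0.425 -0.003  1.036]
wrist [ 0.305 -0.607  0.384]
dial_top scene 0.56 [239.4 332. ] [0.563 0.001 0.09 ]
dial_top top 0.59 [232.1 304.5] [0.577 0.011 0.09 ]
  tri [0.575 0.011 0.101]
dial_pointer scene 0.89 [239.8 313.7] [ 0.59  -0.024  0.09 ]
dial_pointer top 0.9 [222.5 323.9] [ 0.592 -0.02   0.09 ]
  tri [ 0.592 -0.021  0.093]
mark scene 0.72 [238.7 340.8] [ 0.528 -0.004  0.072]
mark top 0.65 [260.1 315.3] [ 0.533 -0.006  0.072]
  tri [ 0.532 -0.004  0.074]
start_key_top scene 0.61 [269.2 306.1] [0.664 0.026 0.085]
start_key_top top 0.6 [167.4 281.1] [0.687 0.049 0.085]
  tri [0.683 0.046 0.107]
pot scene 0.66 [287.9 432.6] [0.544 0.22  0.082]
pot top 0.96 [252.4 177.6] [0.547 0.219 0.082]
  tri [0.547 0.22  0.083]
mug scene 0.78 [247.1 269.4] [ 0.585 -0.164  0.   ]
mug top 0.77 [232.7 404.5] [ 0.588 -0.166  0.   ]
  tri [ 0.587 -0.164  0.001]
jar scene 0.6 [289.6 219.3] [ 0.754 -0.128  0.   ]
jar top 0.84 [144.  381.5] [ 0.753 -0.13   0.   ]
  tri [ 0.753 -0.13  -0.002]
hotplate scene 0.56 [304.6 377.8] [0.569 0.129 0.   ]
hotplate top 0.65 [246.6 236.3] [0.567 0.134 0.   ]
  tri [0.568 0.132 0.001]
{'t': 1.35, 'q': array([-1.26192246e+00,  2.63897535e-01,  1.60399130e+00,  1.38692131e-05,
        1.27370475e+00, -3.68749519e-02]), 'qvel': array([ 0.0004403 ,  0.00085934, -0.0008118 ,  0.00142438,  0.00043467,
        0.00091533]), 'effort': array([-2.77391751e-03, -5.02062857e+01, -3.57250357e+01,  7.25728925e-02,
        1.85414439e-02, -1.32803353e-05]), 'tcp_pos': array([ 0.2287763 , -0.63504608,  0.22491209]), 'tool_rot': array([-1.35861684e-06,  9.85094746e-01,  1.72012619e-01,  6.50669263e-06]), 'ft_force': array([0.33155615, 0.69139986, 0.06485784]), 'moment': array([ 0.05735898, -0.02414326,  0.0487907 ]), 'grasp_force': 0.0, 'width': 0.08789604839488734}
[[ 0.941  0.339  0.   ]
 [ 0.339 -0.941  0.   ]
 [ 0.    -0.    -1.   ]]
```

```bash
python3 - <<'E'
import cv2
a=cv2.imread('pics/top0.png')[130:330,230:430];b=cv2.imread('pics/scene0.png')[190:340,220:420]
cv2.imwrite('pics/c0.png',cv2.resize(a,None,fx=3,fy=3,interpolation=2));cv2.imwrite('pics/c1.png',cv2.resize(b,None,fx=4,fy=4,interpolation=2))
E
```

```text
(no output)
```

View pics/c0.png

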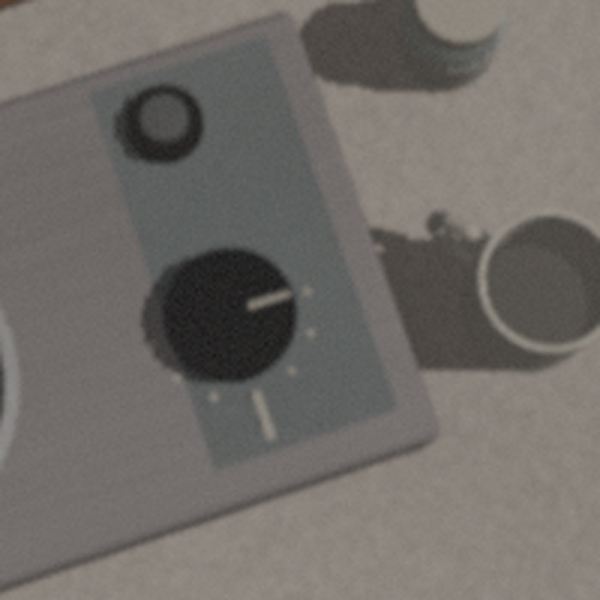

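View pics/c1.png

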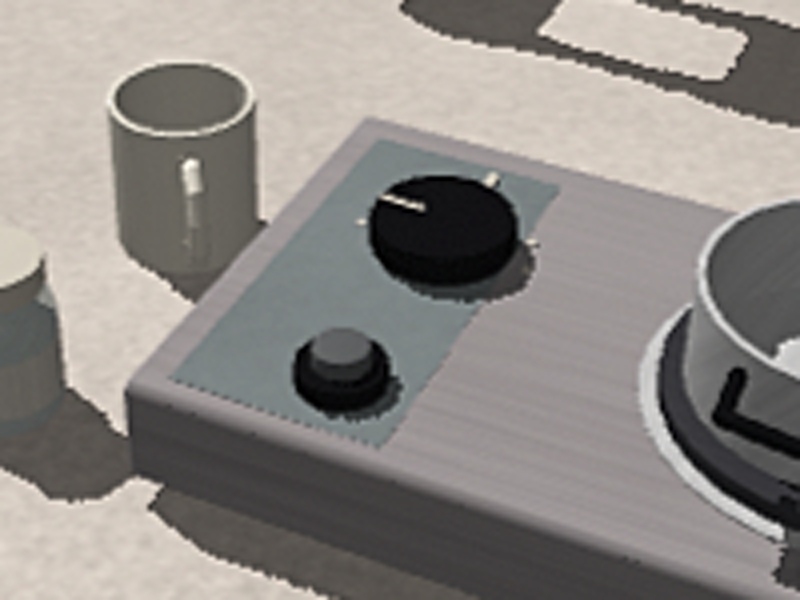

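Top crop: dial centre at about (307,235) px, pointer at the first pip (angle 0, three clicks short of the bar), key at (284,169). Scene crop: dial top at about (331,245), key top at (305.5,277). So 90° clockwise is needed.

```bash
python3 - <<'E'
from h import *
s=r.snapshot('scene');t=r.snapshot('top')
for n,a,b,z in [('dial',(245,331),(235,307),.09),('key',(276.7,305.5),(168.7,284.4),.09)]:
    A=ray(s,a);B=ray(t,b);print(n,np.round(tri([A,B]),4),np.round(onz(s,a,z),4),np.round(onz(t,b,z),4))
E
python3 -m jog '{"grip":[0,0,0,0,0],"translation":[[0,0,0],[0,0,0],[0,0,0],[0,0,0],[0,0,0]],"rot":[[0,0,-0.14],[0,0,-0.14],[0,0,-0.14],[0,0,-0.14],[0,0,-0.14]]}'
python3 -m jog '{"grip":[0,0,0,0,0],"translation":[[0,0,0],[0,0,0],[0,0,0],[0,0,0],[0,0,0]],"rot":[[0,0,-0.14],[0,0,-0.14],[0,0,-0.14],[0,0,-0.10],[0,0,0]]}'
```

```text
dial [0.573  0.0073 0.0843] [0.5794 0.0122 0.09  ] [0.5719 0.0074 0.09  ]
key [0.684  0.0434 0.0891] [0.6848 0.044  0.09  ] [0.6836 0.0435 0.09  ]
t: 1.95
tcp_pos: [0.2288, -0.635, 0.2249]
tool_rot: [-0.0, 0.865, 0.502, 0.0]
ft_force: [-0.5, 0.1, -0.2]
width: 0.0503
grasp_force: 0.0
t: 2.45
tcp_pos: [0.2288, -0.6351, 0.2249]
tool_rot: [0.0, 0.709, 0.705, -0.0]
ft_force: [0.2, 0.4, 0.9]
width: 0.0103
grasp_force: 0.0
```

```bash

python3 -m jog '{"grip":[0,0,0,0,0],"translation":[[3.8,2.5,0],[3.8,2.5,0],[3.8,2.5,0],[3.8,2.5,0],[3.8,2.5,0]],"rot":[[0,0,0],[0,0,0],[0,0,0],[0,0,0],[0,0,0]]}'
python3 -m jog '{"grip":[0,0,0,0,0],"translation":[[3.8,2.5,0],[3.8,2.5,0],[3.8,2.5,0],[3.8,2.5,0],[3.8,2.5,0]],"rot":[[0,0,0],[0,0,0],[0,0,0],[0,0,0],[0,0,0]]}'
python3 -m jog '{"grip":[0,0,0,0,0],"translation":[[3.8,2.5,0],[3.8,2.5,0],[3.8,2.4,0],[3.9,2.4,0],[0,0,0]],"rot":[[0,0,0],[0,0,0],[0,0,0],[0,0,0],[0,0,0]]}'
python3 - <<'E'
from h import *
s=r.snapshot('wrist');cv2.imwrite('pics/w1.png',s['img'][:,:,::-1])
t=r.snapshot('top');e=r.snapshot('scene')
for q,z in [('dial_top',.09),('start_key_top',.09),('dial_pointer',.09),('mark',.072)]:
    for c,S in (('wrist',s),('top',t),('scene',e)):
        p=r.pinpoint(c,q)
        if p: print(q,c,round(p[0]['score'],2),np.round(p[0]['pixel'],1),np.round(onz(S,p[0]['pixel'],z,c=='wrist'),4))
E
```

```text
t: 2.95
tcp_pos: [0.3554, -0.4442, 0.2251]
tool_rot: [0.0, 0.71, 0.704, 0.0]
ft_force: [0.6, -0.5, -0.4]
width: 0.0003
grasp_force: 0.0
t: 3.45
tcp_pos: [0.4815, -0.2547, 0.2253]
tool_rot: [0.0, 0.71, 0.704, 0.0]
ft_force: [0.5, 0.7, -0.6]
width: 0.0002
grasp_force: 0.0
t: 3.95
tcp_pos: [0.5818, -0.0992, 0.225]
tool_rot: [-0.0, 0.708, 0.706, 0.001]
ft_force: [0.1, 0.8, -0.2]
width: 0.0008
grasp_force: 0.0
dial_top wrist 0.61 [ 96.9 305.5] [0.5758 0.0078 0.09  ]
dial_top top 0.92 [233.9 302.9] [0.5739 0.0141 0.09  ]
dial_top scene 0.6 [244.  328.7] [0.58   0.0067 0.09  ]
start_key_top wrist 0.66 [ 56.3 444.4] [0.6878 0.0469 0.09  ]
start_key_top top 0.51 [168.3 281.8] [0.6843 0.0478 0.09  ]
start_key_top scene 0.43 [271.7 306. ] [0.6739 0.0348 0.09  ]
dial_pointer wrist 0.59 [136.9 319.6] [ 0.5867 -0.0241  0.09  ]
dial_pointer top 0.88 [226.8 325.5] [ 0.5851 -0.0229  0.09  ]
dial_pointer scene 0.66 [241.4 313.9] [ 0.5938 -0.0202  0.09  ]
mark wrist 0.78 [114.3 254.9] [ 0.5332 -0.0044  0.072 ]
mark top 0.96 [259.7 313.7] [ 0.5335 -0.0029  0.072 ]
mark scene 0.6 [236.7 340.2] [ 0.5236 -0.0101  0.072 ]
```

View pics/w1.png

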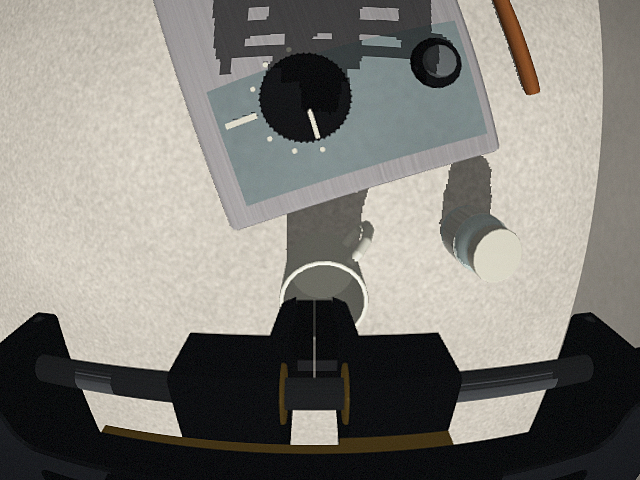

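Wrist view: dial centre at (305,97) px, pointer to the first pip, bar at left (240,122), key at (441,62). The dial is at about (0.575, 0.008). I'll come down at radius 22 mm on its -y side.

```bash

python3 -m jog '{"grip":[0,0,0,0,0],"translation":[[4.25,-0.35,0],[4.25,-0.35,2],[0,0,4],[0,0,3.5],[0,0,1]],"rot":[[0,0,0],[0,0,0],[0,0,0],[0,0,0],[0,0,0]]}'
python3 -m jog '{"grip":[0,0],"translation":[[0,0,0],[0,0,0]],"rot":[[0,0,0],[0,0,0]]}'
```

```text
t: 5.2
tcp_pos: [0.5695, -0.018, 0.1157]
tool_rot: [-0.003, 0.709, 0.706, -0.002]
ft_force: [-0.8, 0.4, 0.5]
width: 0.0002
grasp_force: 0.0
t: 5.4
tcp_pos: [0.574, -0.0191, 0.1213]
tool_rot: [0.001, 0.709, 0.705, 0.001]
ft_force: [-0.0, 0.4, 2.1]
width: 0.0006
grasp_force: 0.0
```

```bash

python3 -m jog '{"grip":[0,0,0,0],"translation":[[0.5,0.1,0.5],[0,0,0.5],[0,0,0.2],[0,0,0]],"rot":[[0,0,0],[0,0,0],[0,0,0],[0,0,0]]}'
python3 -m jog '{"grip":[0,0,0],"translation":[[0,0,0.2],[0,0,0.2],[0,0,0]],"rot":[[0,0,0],[0,0,0],[0,0,0]]}'
```

```text
t: 5.8
tcp_pos: [0.5738, -0.0138, 0.1078]
tool_rot: [-0.0, 0.709, 0.705, -0.0]
ft_force: [0.2, 0.4, 0.7]
width: 0.0003
grasp_force: 0.0
t: 6.1
tcp_pos: [0.5736, -0.0138, 0.1035]
tool_rot: [-0.0, 0.709, 0.705, -0.0]
ft_force: [0.2, -0.3, 0.4]
width: 0.0004
grasp_force: 0.0
```

```bash

python3 -m jog '{"grip":[0,0],"translation":[[0,0,0.05],[0,0,0]],"rot":[[0,0,0],[0,0,0]]}'
python3 -m jog '{"grip":[0,0],"translation":[[0,0,0.05],[0,0,0]],"rot":[[0,0,0],[0,0,0]]}'
```

```text
t: 6.3
tcp_pos: [0.5739, -0.0138, 0.1034]
tool_rot: [-0.0, 0.709, 0.705, -0.0]
ft_force: [0.1, -0.4, 0.6]
width: 0.0005
grasp_force: 0.0
t: 6.5
tcp_pos: [0.5739, -0.0138, 0.1029]
tool_rot: [-0.0, 0.709, 0.705, -0.0]
ft_force: [-0.2, 0.0, 0.2]
width: 0.0007
grasp_force: 0.0
```

```bash

python3 -m jog '{"grip":[0,0],"translation":[[0,0,0.05],[0,0,0]],"rot":[[0,0,0],[0,0,0]]}'
python3 -m jog '{"grip":[0,0],"translation":[[0,0,0.05],[0,0,0]],"rot":[[0,0,0],[0,0,0]]}'
```

```text
t: 6.7
tcp_pos: [0.5739, -0.0138, 0.1023]
tool_rot: [-0.0, 0.709, 0.705, -0.0]
ft_force: [-0.3, -0.3, -0.2]
width: 0.0006
grasp_force: 0.0
t: 6.9
tcp_pos: [0.5738, -0.0138, 0.1018]
tool_rot: [-0.0, 0.709, 0.705, -0.0]
ft_force: [-0.2, -0.5, -0.1]
width: 0.0006
grasp_force: 0.0
```

```bash
python3 -c "
from rig import r;print(r.tips_ahead)"
python3 -m jog '{"grip":[0,0],"translation":[[0,0,0.05],[0,0,0]],"rot":[[0,0,0],[0,0,0]]}'
python3 -m jog '{"grip":[0,0],"translation":[[0,0,0.05],[0,0,0]],"rot":[[0,0,0],[0,0,0]]}' | grep -E 'tcp|force'
```

```text
0.014
t: 7.1
tcp_pos: [0.5738, -0.0138, 0.1013]
tool_rot: [-0.0, 0.709, 0.705, -0.0]
ft_force: [0.1, 0.4, -0.3]
width: 0.0003
grasp_force: 0.0
tcp_pos: [0.5738, -0.0138, 0.1008]
ft_force: [-0.9, -0.9, -0.7]
grasp_force: 0.0
```

```bash
python3 - <<'E'
from h import *
a=r.snapshot('wrist')['img'][60:360,160:480];b=r.snapshot('scene')['img'][180:330,240:420]
a=cv2.resize(a,(400,375));b=cv2.resize(b,(400,333),interpolation=2)
c=np.zeros((375,800,3),np.uint8);c[:,:400]=a;c[:333,400:]=b
cv2.imwrite('pics/n2.png',c[:,:,::-1])
E
```

```text
(no output)
```

View pics/n2.png

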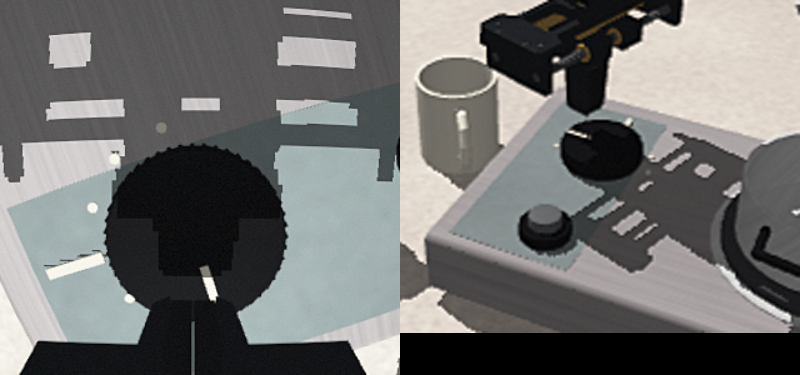

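```bash
cat >> h.py <<'E'
def proj(s,P,fish=False):
    v=rot(s['orientation']).T@(np.array(P)-np.array(s['xyz'])); f=240/np.tan(np.radians(s['fovy'])/2)
    if fish:
        n=np.hypot(v[0],v[1]); k=f*np.arctan2(n,v[2])/n
    else: k=f/v[2]
    return np.array([s['cx']+k*v[0],s['cy']+k*v[1]])
E
python3 - <<'E'
from h import *
w=r.snapshot('wrist');e=r.snapshot('scene')
p=r.sense()['tcp_pos'];print(p)
for dz in (0,-.014):
  for dx in (-.0175,0,.0175):
    for dy in (-.009,.009):
      P=p+[dx,dy,dz]; a=proj(w,P,True);b=proj(e,P)
      print(dz,dx,dy,'wcrop',np.round((a-[160,60])*1.25),'scrop',np.round((b-[240,180])*400/180+[400,0]))
E
```

```text
[ 0.57391414 -0.01375079  0.10091528]
0 -0.0175 -0.009 wcrop [148. 325.] scrop [590. 109.]
0 -0.0175 0.009 wcrop [146. 283.] scrop [605. 116.]
0 0 -0.009 wcrop [193. 325.] scrop [577. 116.]
0 0 0.009 wcrop [192. 283.] scrop [592. 124.]
0 0.0175 -0.009 wcrop [237. 324.] scrop [564. 124.]
0 0.0175 0.009 wcrop [239. 283.] scrop [579. 132.]
-0.014 -0.0175 -0.009 wcrop [151. 308.] scrop [590. 121.]
-0.014 -0.0175 0.009 wcrop [149. 269.] scrop [605. 129.]
-0.014 0 -0.009 wcrop [193. 308.] scrop [577. 129.]
-0.014 0 0.009 wcrop [192. 269.] scrop [592. 137.]
-0.014 0.0175 -0.009 wcrop [234. 308.] scrop [564. 137.]
-0.014 0.0175 0.009 wcrop [235. 269.] scrop [579. 145.]
```

```bash
python3 - <<'E'
from h import *
e=r.snapshot('scene')
c=cv2.resize(e['img'][190:280,280:380],None,fx=6,fy=6,interpolation=cv2.INTER_CUBIC)
c=np.clip(c.astype(float)*1.5+15,0,255).astype(np.uint8)
cv2.imwrite('pics/n3.png',c[:,:,::-1])
E
```

```text
(no output)
```

View pics/n3.png

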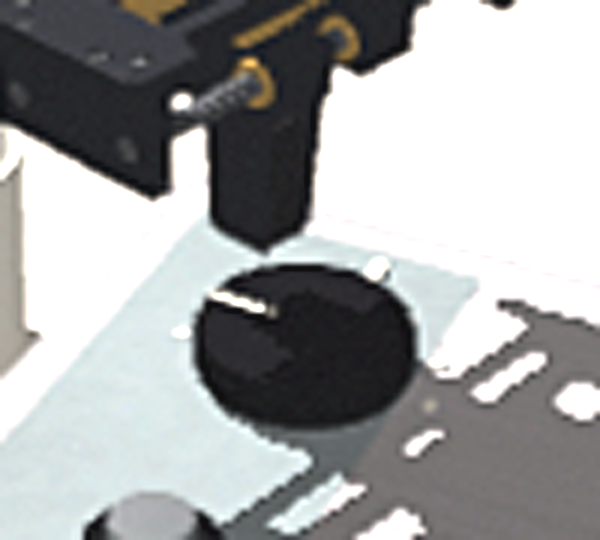

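```bash
python3 - <<'E'
from h import *
w=r.snapshot('wrist');e=r.snapshot('scene');p=r.sense()['tcp_pos']
for a,b in [((300,346),(231.7,323.7)),((300,284),(227.5,331.3))]:
    A=ray(w,a,True);B=ray(e,b);P=tri([A,B]);print(P-p,P,proj(w,P,True),proj(e,P))
for n,q in (('dialtop','dial_top'),('pointer','dial_pointer'),('mark','mark')):
    rs=[]
    for c,s in (('wrist',w),('scene',e)):
        k=r.pinpoint(c,q)
        if k: rs.append(ray(s,k[0]['pixel'],c=='wrist')); print(n,c,k[0]['pixel'],round(k[0]['score'],2))
    if len(rs)>1: print(tri(rs))
E
```

```text
[0.01336179 0.01165111 0.018021  ] [ 0.58727568 -0.00208393  0.11896882] [345.29737441 298.04664469] [323.32043662 231.4402987 ]
[-0.01324048  0.00888689  0.01360601] [ 0.56067342 -0.00484816  0.11455383] [283.82238244 299.56340221] [331.20892758 227.44749454]
dialtop wrist [252.2, 314.2] 0.96
dialtop scene [245.0, 329.2] 0.63
[0.57467413 0.00521834 0.08354927]
pointer wrist [309.3, 334.7] 0.59
pointer scene [240.3, 312.7] 0.84
[ 0.58573417 -0.02851262  0.08325794]
mark wrist [265.1, 240.8] 0.8
mark scene [237.1, 339.3] 0.97
[ 0.53557223 -0.00226385  0.0802961 ]
```

The tips, seen from two views, are about 25 mm above the dial when closed, so the true reach is shorter than stated. I'll keep descending with force checks.

```bash

python3 -m jog '{"grip":[0,0,0,0,0],"translation":[[0,0,0.4],[0,0,0.4],[0,0,0.3],[0,0,0.3],[0,0,0]],"rot":[[0,0,0],[0,0,0],[0,0,0],[0,0,0],[0,0,0]]}' | grep -E 'tcp|ft'
python3 -m jog '{"grip":[0,0,0],"translation":[[0,0,0.2],[0,0,0.2],[0,0,0]],"rot":[[0,0,0],[0,0,0],[0,0,0]]}'| grep -E 'tcp|ft'
```

```text
tcp_pos: [0.5733, -0.0137, 0.0861]
ft_force: [0.4, 0.2, -0.2]
tcp_pos: [0.5737, -0.0137, 0.0826]
ft_force: [-1.2, -1.1, 0.4]
```

```bash

python3 -m jog '{"grip":[0,0,0,0],"translation":[[0,0,0.1],[0,0,0.1],[0,0,0.1],[0,0,0]],"rot":[[0,0,0],[0,0,0],[0,0,0],[0,0,0]]}' | grep -E 'tcp|ft'
python3 -m jog '{"grip":[0,0,0],"translation":[[0,0,0.1],[0,0,0.1],[0,0,0]],"rot":[[0,0,0],[0,0,0],[0,0,0]]}'| grep -E 'tcp|ft'
python3 - <<'E'
from h import *
e=r.snapshot('scene')
c=cv2.resize(e['img'][190:280,280:380],None,fx=6,fy=6,interpolation=cv2.INTER_CUBIC)
c=np.clip(c.astype(float)*1.8+20,0,255).astype(np.uint8)
cv2.imwrite('pics/n4.png',c[:,:,::-1])
E
```

```text
tcp_pos: [0.5738, -0.0138, 0.0797]
ft_force: [-0.3, 0.7, 0.3]
tcp_pos: [0.5738, -0.0137, 0.0777]
ft_force: [-0.1, -0.2, -0.0]
```

View pics/n4.png

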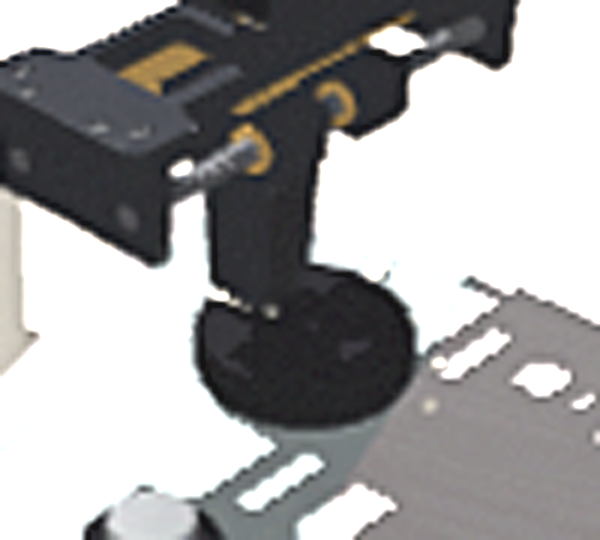

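The tip is right above the dial, near corner at crop (262,310), just short of contact.

```bash

for i in 1 2 3; do python3 -m jog '{"grip":[0,0],"translation":[[0,0,0.1],[0,0,0]],"rot":[[0,0,0],[0,0,0]]}'| grep -E 'tcp|ft'; done
```

```text
tcp_pos: [0.5738, -0.0138, 0.0768]
ft_force: [0.0, 0.2, -0.6]
tcp_pos: [0.5742, -0.0138, 0.0766]
ft_force: [-2.4, 0.1, 3.4]
tcp_pos: [0.5743, -0.0138, 0.0765]
ft_force: [-2.4, -0.6, 9.5]
```

```bash

python3 -m jog '{"grip":[0,0],"translation":[[0,0,0.1],[0,0,0]],"rot":[[0,0,0],[0,0,0]]}'| grep -E 'tcp|ft'
```

```text
tcp_pos: [0.5745, -0.0139, 0.0764]
ft_force: [-5.5, 0.5, 15.0]
```

```bash

python3 -m jog '{"grip":[0,0,0,0,0],"translation":[[0,0,-0.12],[0.018,-0.274,0],[0.018,-0.274,0],[0.018,-0.274,0],[0.018,-0.274,0]],"rot":[[0,0,0],[0,0,0.131],[0,0,0.131],[0,0,0.131],[0,0,0.131]]}'
python3 -m jog '{"grip":[0],"translation":[[0,0,0]],"rot":[[0,0,0]]}'| grep -E 'tcp|ft|rot'
cat > ang.py <<'E'
from h import *
D=np.array([.575,.0075])
for c in ('wrist','top','scene'):
    s=r.snapshot(c); k=r.pinpoint(c,'dial_pointer'); m=r.regions_of(c,'mark')
    if k:
        P=onz(s,k[0]['pixel'],.09,c=='wrist')[:2]-D; print(c,round(k[0]['score'],2),np.round(P,4),'dial angle',round(np.degrees(np.arctan2(-P[0],-P[1])+np.radians(18)),1), 'r',round(np.hypot(*P),3))
E
python3 ang.py
```

```text
t: 10.8
tcp_pos: [0.5656, -0.0115, 0.0766]
tool_rot: [0.002, 0.869, 0.495, 0.002]
ft_force: [2.3, -0.8, 3.5]
width: 0.0004
grasp_force: 1.8
tcp_pos: [0.5652, -0.0112, 0.0765]
tool_rot: [0.001, 0.867, 0.498, 0.002]
ft_force: [1.0, -0.3, 4.5]
wrist 0.9 [ 0.0102 -0.0321] dial angle 0.4 r 0.034
scene 0.68 [ 0.0088 -0.0345] dial angle 3.8 r 0.036
```

```bash
python3 - <<'E'
from h import *
a=r.snapshot('wrist')['img'][160:360,200:440];b=r.snapshot('scene')['img'][190:280,280:380]
a=cv2.resize(a,(400,333));b=cv2.resize(b,(400,360),interpolation=2)
c=np.zeros((360,800,3),np.uint8);c[:333,:400]=a;c[:,400:]=b
c=np.clip(c.astype(float)*1.6+20,0,255).astype(np.uint8)
cv2.imwrite('pics/n5.png',c[:,:,::-1])
E
```

```text
(no output)
```

View pics/n5.png

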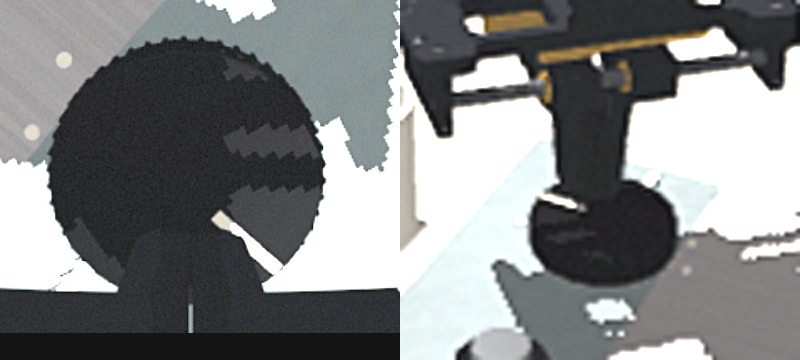

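Dial has not moved (pointer still at the first pip): contact was too light and close to the axis. I'll back off, move out to radius 28 mm and press harder.

```bash

python3 -m jog '{"grip":[0],"translation":[[0,0,-1]],"rot":[[0,0,0]]}'| grep -E 'tcp|ft|rot'
python3 -m jog '{"grip":[0,0,0,0,0],"translation":[[-0.7,0,0],[0.027,0.391,0],[0.027,0.391,0],[0.027,0.391,0],[0.027,0.391,0]],"rot":[[0,0,0],[0,0,-0.14],[0,0,-0.14],[0,0,-0.14],[0,0,-0.14]]}'| grep -E 'tcp|ft|rot'
python3 -m jog '{"grip":[0,0,0,0],"translation":[[0.027,0.391,0],[0,0,0],[0,0,0.7],[0,0,0]],"rot":[[0,0,-0.14],[0,0,0],[0,0,0],[0,0,0]]}'| grep -E 'tcp|ft|rot'
```

```text
tcp_pos: [0.5623, -0.0108, 0.0842]
tool_rot: [-0.001, 0.867, 0.499, -0.001]
ft_force: [-1.1, -1.0, -0.6]
tcp_pos: [0.574, -0.0211, 0.0845]
tool_rot: [-0.001, 0.694, 0.72, -0.0]
ft_force: [0.8, 0.6, -1.1]
tcp_pos: [0.5776, -0.0205, 0.0768]
tool_rot: [-0.001, 0.645, 0.764, -0.001]
ft_force: [-0.1, -0.0, -0.5]
```

```bash

python3 -m jog '{"grip":[0,0],"translation":[[0,0,0.1],[0,0,0]],"rot":[[0,0,0],[0,0,0]]}'| grep -E 'tcp|ft'
python3 -m jog '{"grip":[0,0],"translation":[[0,0,0.05],[0,0,0]],"rot":[[0,0,0],[0,0,0]]}'| grep -E 'tcp|ft'
```

```text
tcp_pos: [0.5784, -0.0204, 0.0769]
ft_force: [1.0, -0.7, -0.8]
tcp_pos: [0.5788, -0.0203, 0.0767]
ft_force: [-0.1, -0.7, -0.4]
```

```bash

python3 -m jog '{"grip":[0,0],"translation":[[0,0,0.1],[0,0,0]],"rot":[[0,0,0],[0,0,0]]}'| grep -E 'tcp|ft'
python3 -m jog '{"grip":[0,0],"translation":[[0,0,0.08],[0,0,0]],"rot":[[0,0,0],[0,0,0]]}'| grep -E 'tcp|ft'
```

```text
tcp_pos: [0.5791, -0.0204, 0.0765]
ft_force: [-2.0, 0.3, 5.3]
tcp_pos: [0.5793, -0.0204, 0.0765]
ft_force: [-3.5, 0.6, 9.0]
```

```bash

python3 -m jog '{"grip":[0,0,0,0,0],"translation":[[0.027,-0.391,0],[0.027,-0.391,0],[0.027,-0.391,0],[0.027,-0.391,0],[0,0,0]],"rot":[[0,0,0.14],[0,0,0.14],[0,0,0.14],[0,0,0.14],[0,0,0]]}'
python3 ang.py
```

```text
t: 13.75
tcp_pos: [0.5646, -0.0188, 0.0765]
tool_rot: [0.001, 0.831, 0.556, 0.001]
ft_force: [-0.8, 0.1, 6.3]
width: 0.0008
grasp_force: 3.0
scene 0.81 [-0.0107 -0.042 ] dial angle 32.3 r 0.043
```

```bash

python3 -m jog '{"grip":[0,0,0,0,0],"translation":[[0.022,-0.349,0.01],[0.022,-0.349,0.01],[0.022,-0.349,0.01],[0.022,-0.349,0.01],[0,0,0]],"rot":[[0,0,0.125],[0,0,0.125],[0,0,0.125],[0,0,0.125],[0,0,0]]}'
python3 ang.py
```

```text
t: 14.7
tcp_pos: [0.5533, -0.0108, 0.0764]
tool_rot: [0.001, 0.943, 0.333, 0.001]
ft_force: [-2.2, -2.8, 8.5]
width: 0.0005
grasp_force: 4.3
scene 0.91 [-0.0215 -0.0336] dial angle 50.6 r 0.04
```

```bash

python3 -m jog '{"grip":[0,0,0,0,0],"translation":[[0.024,-0.363,0],[0.024,-0.363,0],[0.024,-0.363,0],[0.024,-0.363,0],[0,0,0]],"rot":[[0,0,0.13],[0,0,0.13],[0,0,0.13],[0,0,0.13],[0,0,0]]}'
python3 ang.py
python3 -m jog '{"grip":[0,0,0],"translation":[[0,0,-1],[0,0,-2],[-3.5,0,0]],"rot":[[0,0,0],[0,0,0],[0,0,0]]}'
python3 ang.py
python3 - <<'E'
from h import *
a=r.snapshot('top')['img'][190:280,260:360];b=r.snapshot('scene')['img'][190:280,280:380]
c=np.hstack([cv2.resize(x,(400,360),interpolation=2) for x in (a,b)])
c=np.clip(c.astype(float)*1.4+20,0,255).astype(np.uint8)
cv2.imwrite('pics/n6.png',c[:,:,::-1])
E
```

```text
t: 15.65
tcp_pos: [0.5468, 0.0026, 0.0764]
tool_rot: [0.0, 0.997, 0.08, 0.0]
ft_force: [-5.1, -1.4, 11.8]
width: 0.0004
grasp_force: 5.5
top 0.55 [ 0.0035 -0.1547] dial angle 16.7 r 0.155
scene 0.75 [-0.0282 -0.0111] dial angle 86.5 r 0.03
t: 16.4
tcp_pos: [0.5177, -0.0029, 0.1085]
tool_rot: [0.001, 0.997, 0.081, 0.005]
ft_force: [-0.6, -0.1, 0.3]
width: 0.0001
grasp_force: 0.0
wrist 0.96 [-0.031  -0.0138] dial angle 84.0 r 0.034
scene 0.59 [-0.0308 -0.0152] dial angle 81.7 r 0.034
```

View pics/n6.png

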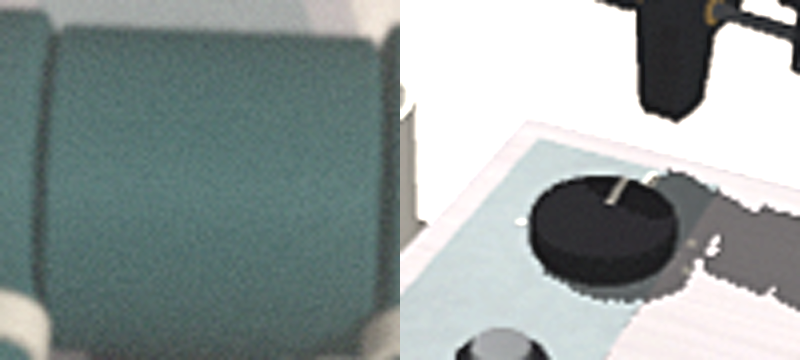

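```bash
python3 ang.py; python3 - <<'E'
from h import *
s=r.snapshot('wrist')
for q,z in (('dial_pointer',.09),('mark',.072),('dial_top',.09),('start_key_top',.09)):
    k=r.pinpoint('wrist',q); print(q,[(round(i['score'],2),np.round(i['pixel'],1),np.round(onz(s,i['pixel'],z,True),4)) for i in k[:1]])
k=r.pinpoint('wrist','dial_top')[0]['pixel'];y,x=map(int,k);y0=max(0,y-60);x0=max(0,x-90)
print(y0,x0)
c=s['img'][y0:y0+120,x0:x0+180]
cv2.imwrite('pics/n7.png',cv2.resize(c,None,fx=4,fy=4,interpolation=2)[:,:,::-1])
E
```

```text
wrist 0.57 [-0.0305 -0.0126] dial angle 85.6 r 0.033
scene 0.76 [-0.0203 -0.0109] dial angle 79.6 r 0.023
dial_pointer [(0.68, array([230.5, 330. ]), array([ 0.5451, -0.0055,  0.09  ]))]
mark [(0.85, array([241.7, 326.7]), array([ 0.5338, -0.0065,  0.072 ]))]
dial_top [(0.76, array([169.3, 312. ]), array([0.5732, 0.0079, 0.09  ]))]
start_key_top []
109 222
```

View pics/n7.png

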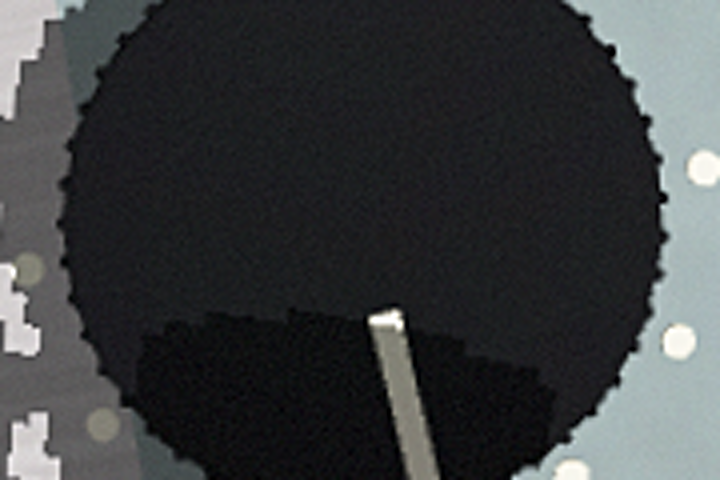

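```bash
python3 - <<'E'
from h import *
s=r.snapshot('wrist')
a=onz(s,(189,318.75),.09,True);b=onz(s,(228.5,328.1),.09,True);d=b-a
print(a,b,'pointer dir deg',np.degrees(np.arctan2(-d[1],-d[0])))
m=max(r.regions_of('wrist','mark'),key=lambda i:i['score']);ys,xs=np.nonzero(m['mask'])
P=np.array([onz(s,(y,x),.072,True)[:2] for y,x in zip(ys,xs)])
u=np.linalg.svd(P-P.mean(0))[2][0] if len(P)<3000 else 0
print(m['rect'],len(P),P.mean(0),u,np.degrees(np.arctan(u[1]/u[0])))
E
```

```text
[0.5644382  0.00325832 0.09      ] [ 0.545972  -0.0044333  0.09     ] pointer dir deg 22.612933361272653Traceback (most recent call last):
  File "<stdin>", line 8, in <module>
TypeError: 'int' object is not subscriptable
```

```bash
python3 - <<'E'
from h import *
s=r.snapshot('wrist')
g=lambda x,y:onz(s,(109+y/4,222+x/4),.071,True)[:2]
p={0:g(704,168),30:g(679,341),60:g(572,475),120:g(104,424),150:g(28,268)}
for i,j in ((30,150),(60,120)):
    d=p[j]-p[i]; n=np.array([-d[1],d[0]]); n=n if n[0]<0 else -n
    print(i,j,np.round(d,4),np.degrees(np.arctan2(-n[1],-n[0])))
from scipy.optimize import least_squares
f=lambda v:np.concatenate([p[k]-v[:2]-v[2]*np.array([-np.cos(v[3]+np.radians(90-k)),-np.sin(v[3]+np.radians(90-k))]) for k in p])
o=least_squares(f,[.575,.008,.045,.31]);print(o.x,np.degrees(o.x[3]),abs(o.fun).max())
E
```

```text
30 150 [-0.0041  0.0872] 2.6966963280498857
60 120 [-0.0031  0.0637] 2.780380573595018
[0.58731783 0.01022254 0.05077959 0.06623946] 3.7952414700411876 0.007739057884796993
```

```bash
python3 - <<'E'
from h import *
s=r.snapshot('wrist')
from scipy.optimize import least_squares
g=lambda x,y:onz(s,(109+y/4,222+x/4),.071,True)[:2]
p={0:g(704,168),30:g(679,341),60:g(572,475),150:g(104,424),180:g(28,268)}
f=lambda v:np.concatenate([p[k]-v[:2]-v[2]*np.array([-np.cos(v[3]+np.radians(90-k)),-np.sin(v[3]+np.radians(90-k))]) for k in p])
o=least_squares(f,[.575,.008,.045,.31]);c=o.x;print(c,np.degrees(c[3]),abs(o.fun).max())
for px in ((228.5,328.1),(189,318.75)):
    d=onz(s,px,.09,True)[:2]-c[:2]; print('dial angle',90-np.degrees(np.arctan2(-d[1],-d[0])-c[3]))
E
```

```text
[0.57495855 0.00769114 0.04511098 0.31039349] 17.78423680457358 0.0001110697400488539
dial angle 85.0875152598348
dial angle 84.94106976713753
```

Pips fit to 0.1 mm: the dial sits at 85°, 5° short of the bar (friction holds it). I'll nudge it the remaining few degrees.

```bash

python3 -m jog '{"grip":[0,0,0,0],"translation":[[3.0,-0.13,0],[0,0,2],[0,0,0.9],[0,0,0]],"rot":[[0,0,0],[0,0,0],[0,0,0],[0,0,0]]}'| grep -E 'tcp|ft|rot'
python3 -m jog '{"grip":[0,0,0],"translation":[[0,0,0.2],[0,0,0],[0,0,0]],"rot":[[0,0,0],[0,0,0],[0,0,0]]}'| grep -E 'tcp|ft|rot'
```

```text
tcp_pos: [0.542, 0.0032, 0.0765]
tool_rot: [0.0, 0.997, 0.081, 0.0]
ft_force: [-0.1, 0.2, 3.5]
tcp_pos: [0.542, 0.0031, 0.0762]
tool_rot: [0.0, 0.997, 0.081, 0.001]
ft_force: [-4.2, -0.4, 15.0]
```

```bash

python3 -m jog '{"grip":[0,0,0,0],"translation":[[0,0,-0.1],[0.005,-0.18,0],[0.013,-0.18,0],[0,0,0]],"rot":[[0,0,0],[0,0,0.055],[0,0,0.055],[0,0,0]]}'| grep -E 'tcp|ft|rot'
python3 -m jog '{"grip":[0,0,0,0],"translation":[[0,0,-0.5],[0,0,-2.5],[-3,0,0],[0,0,0]],"rot":[[0,0,0],[0,0,0],[0,0,0],[0,0,0]]}'| grep -E 'tcp|ft|rot'
cat > pt.py <<'E'
from h import *
s=r.snapshot('wrist'); c=np.array([.57496,.00769])
# bright thin pixels inside the dial disc, z=.09
g=cv2.cvtColor(s['img'],cv2.COLOR_RGB2GRAY)
L=[]
for y in range(100,320):
    for x in range(220,420):
        if g[y,x]>80:
            P=onz(s,(y,x),.09,True)[:2]-c
            if .008<np.hypot(*P)<.033: L.append([x,y,*P])
L=np.array(L); print(len(L))
a=90-np.degrees(np.arctan2(-L[:,3],-L[:,2]))+17.78
print(np.median(a),np.percentile(a,[10,90]),L[:,:2].mean(0),np.hypot(L[:,2],L[:,3]).min())
E
python3 pt.py
```

```text
tcp_pos: [0.5416, 0.0068, 0.0763]
tool_rot: [0.0, 1.0, 0.025, 0.001]
ft_force: [-2.8, 0.8, 10.2]
tcp_pos: [0.5077, 0.0052, 0.1039]
tool_rot: [-0.0, 1.0, 0.026, -0.002]
ft_force: [-0.5, 0.1, -0.6]
377
91.14161026165795 [86.66518815 96.18388933] [326.22811671 201.57559682] 0.010298291658360942
```

Dial now at about 91°, in the bar's click. Next the key, at about (0.6845, 0.0428); I'll turn the gripper first so its body stays away from the pot.

```bash

python3 -m jog '{"grip":[0,0,0,0,0],"translation":[[0,0,-3],[0,0,0],[0,0,0],[0,0,0],[0,0,0]],"rot":[[0,0,-0.14],[0,0,-0.14],[0,0,-0.14],[0,0,-0.14],[0,0,-0.14]]}'| grep -E 'tcp|ft|rot'
python3 -m jog '{"grip":[0,0,0,0,0],"translation":[[0,0,0],[0,0,0],[0,0,0],[0,0,0],[0,0,0]],"rot":[[0,0,-0.14],[0,0,-0.14],[0,0,-0.14],[0,0,-0.14],[0,0,-0.14]]}'| grep -E 'tcp|ft|rot'
```

```text
tcp_pos: [0.5114, 0.0052, 0.1339]
tool_rot: [-0.0, 0.929, 0.37, -0.0]
ft_force: [-0.1, 0.9, 0.0]
tcp_pos: [0.5113, 0.0052, 0.1338]
tool_rot: [-0.0, 0.746, 0.666, -0.0]
ft_force: [-0.1, -0.2, 0.3]
```

```bash

python3 -m jog '{"grip":[0,0,0,0,0],"translation":[[1.4,4.2,0],[1.4,4.2,0],[1.4,4.2,0],[1.5,4.2,0],[0,0,0]],"rot":[[0,0,0],[0,0,0],[0,0,0],[0,0,0],[0,0,0]]}'| grep -E 'tcp|ft|rot'
python3 - <<'E'
from h import *
for c in ('wrist','top','scene'):
    s=r.snapshot(c)
    for q in ('start_key_top','dial_pointer'):
        k=r.pinpoint(c,q)
        if k:print(c,q,round(k[0]['score'],2),k[0]['pixel'],np.round(onz(s,k[0]['pixel'],.09,c=='wrist'),4))
    if c=='scene': cv2.imwrite('pics/n8.png',cv2.resize(s['img'][190:310,260:420],None,fx=4,fy=4,interpolation=2)[:,:,::-1])
E
```

```text
tcp_pos: [0.6894, 0.043, 0.1322]
tool_rot: [0.0, 0.748, 0.664, 0.001]
ft_force: [0.6, -0.7, -0.3]
wrist start_key_top 0.49 [66.3, 404.0] [0.7518 0.1541 0.09  ]
wrist dial_pointer 0.97 [346.5, 119.6] [ 0.5431 -0.0007  0.09  ]
scene start_key_top 0.7 [273.7, 305.1] [0.6792 0.0376 0.09  ]
scene dial_pointer 0.63 [235.7, 336.4] [ 0.5472 -0.0014  0.09  ]
```

View pics/n8.png

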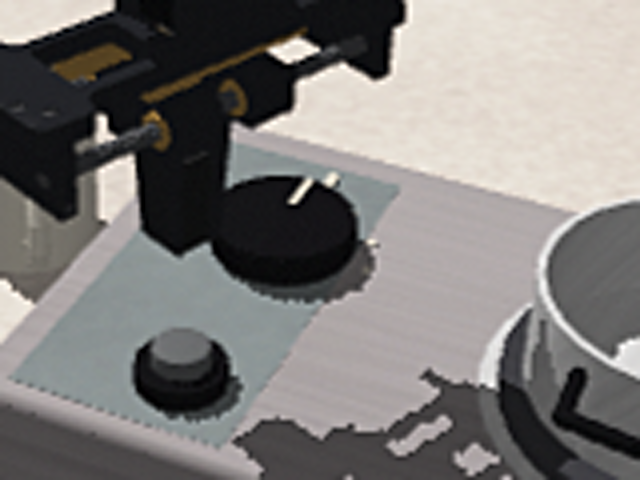

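The pointer lines up with the bar (crop (320,185)). The tip hovers over the key, so I'll lower it.

```bash

python3 -m jog '{"grip":[0,0,0,0],"translation":[[0,-0.4,2],[0,0,1.5],[0,0,0.8],[0,0,0]],"rot":[[0,0,0],[0,0,0],[0,0,0],[0,0,0]]}'| grep -E 'tcp|ft|rot'
python3 -m jog '{"grip":[0,0,0,0],"translation":[[0,0,0.3],[0,0,0.3],[0,0,0.2],[0,0,0]],"rot":[[0,0,0],[0,0,0],[0,0,0],[0,0,0]]}'| grep -E 'tcp|ft|rot'
```

```text
tcp_pos: [0.6789, 0.0422, 0.0893]
tool_rot: [-0.001, 0.748, 0.664, -0.001]
ft_force: [0.4, -0.2, -0.7]
tcp_pos: [0.6807, 0.0424, 0.0834]
tool_rot: [0.0, 0.748, 0.664, 0.0]
ft_force: [-0.2, -0.3, -0.1]
```

```bash

python3 -m jog '{"grip":[0,0,0],"translation":[[0,0.2,0.2],[0,0,0.2],[0,0,0]],"rot":[[0,0,0],[0,0,0],[0,0,0]]}'| grep -E 'tcp|ft'
python3 -m jog '{"grip":[0,0,0],"translation":[[0,0,0.2],[0,0,0.2],[0,0,0]],"rot":[[0,0,0],[0,0,0],[0,0,0]]}'| grep -E 'tcp|ft'
```

```text
tcp_pos: [0.6825, 0.0421, 0.0791]
ft_force: [-0.0, 0.0, -0.7]
tcp_pos: [0.6827, 0.0421, 0.0756]
ft_force: [-0.9, -0.4, 1.6]
```

```bash

python3 -m jog '{"grip":[0,0,0],"translation":[[0,0,0.1],[0,0,0.1],[0,0,0]],"rot":[[0,0,0],[0,0,0],[0,0,0]]}'| grep -E 'tcp|ft'
```

```text
tcp_pos: [0.6827, 0.0421, 0.0736]
ft_force: [-1.2, -0.6, 4.3]
```

```bash

python3 -m jog '{"grip":[0,0,0],"translation":[[0,0,0.1],[0,0,0.1],[0,0,0]],"rot":[[0,0,0],[0,0,0],[0,0,0]]}'| grep -E 'tcp|ft'
python3 -m jog '{"grip":[0,0,0],"translation":[[0,0,0.1],[0,0,0.1],[0,0,0]],"rot":[[0,0,0],[0,0,0],[0,0,0]]}'| grep -E 'tcp|ft'
```

```text
tcp_pos: [0.6828, 0.0421, 0.0726]
ft_force: [-3.7, 0.1, 8.0]
tcp_pos: [0.6828, 0.0421, 0.0724]
ft_force: [-7.0, -1.1, 15.6]
```

```bash

python3 -m jog '{"grip":[0,0,0],"translation":[[0,0,0.08],[0,0,0],[0,0,0]],"rot":[[0,0,0],[0,0,0],[0,0,0]]}'| grep -E 'tcp|ft'
python3 -m jog '{"grip":[0,0,0,0,0],"translation":[[0,0,-0.8],[0,0,-2],[0,0,-3],[0,0,-3],[0,0,0]],"rot":[[0,0,0],[0,0,0],[0,0,0],[0,0,0],[0,0,0]]}'| grep -E 'tcp|ft'
python3 - <<'E'
from h import *
for c in ('wrist','scene'):
    s=r.snapshot(c)
    for q in ('start_key_top','dial_pointer','pot','mug','jar'):
        k=r.pinpoint(c,q)
        if k:print(c,q,round(k[0]['score'],2),k[0]['pixel'],np.round(onz(s,k[0]['pixel'],dict(pot=.082,mug=0,jar=0).get(q,.09),c=='wrist'),4))
E
```

```text
tcp_pos: [0.6829, 0.0421, 0.0724]
ft_force: [-8.6, -1.6, 18.5]
tcp_pos: [0.6859, 0.0423, 0.1617]
ft_force: [1.1, 0.3, 1.5]
wrist start_key_top 0.62 [253.5, 310.9] [0.6847 0.043  0.09  ]
wrist dial_pointer 0.89 [327.0, 138.6] [ 0.5437 -0.0013  0.09  ]
wrist pot 0.89 [44.2, 88.7] [0.5456 0.2153 0.082 ]
scene start_key_top 0.58 [272.6, 306.6] [0.675  0.0374 0.09  ]
scene dial_pointer 0.85 [234.8, 335.8] [ 0.5456 -0.0044  0.09  ]
scene mug 0.64 [249.5, 270.4] [ 0.59   -0.1557  0.    ]
scene jar 0.74 [292.4, 223.0] [ 0.7543 -0.1156  0.    ]
```

```bash
python3 -c "
from rig import r
print(r.sense()['t']);print(r.finish_job())"
```

```text
25.1
the job is handed in; nothing more can be done
None
```

The dial was turned clockwise to the long bar (pointer last measured within about 2° of it), then the start key was pressed once, to a firm stop by force and travel, and let go; I handed the job in at 25.1 s with the arm clear of everything.

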